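# Nest the craft pots back in their dishes

### The job

Clear up the craft pots: stand the low round pot in the round dish, put the middle round pot inside it and the tall round pot inside that; in the same way stand the low square pot in the square dish and put the tall square pot inside it. Every pot must end up upright, resting fully down in whatever holds it. Do not knock any pot over, and leave the carton, the pen in its stand and the black adaptor where they are.

Things in the scene. Friction and masses are not known exactly. Their poses are not given: they have to be found in the camera images.
- round_low_mid (a point): The low, wide round pot: straight-sided, 64 mm outside diameter (58 mm inside), 40 mm high. Open at the top, empty, plain white plastic, 3 mm walls and 3 mm floor, stands upright on the table, about 35 to 100 g. The point lies on its axis, half-way up (20 mm above its underside); its z axis points up.
- round_middle_mid (a point): The middle round pot: straight-sided, 48 mm outside diameter (42 mm inside), 69 mm high. Inside the low round pot it stands 32 mm proud of that pot's rim, with 5 mm of play all round. Open at the top, empty, plain white plastic, 3 mm walls and 3 mm floor, stands upright on the table, about 35 to 100 g. The point lies on its axis, half-way up (34.5 mm above its underside); its z axis points up.
- round_tall_mid (a point): The tall, narrow round pot: straight-sided, 32 mm outside diameter, 98 mm high. Inside the middle round pot it stands 32 mm proud of that pot's rim, with 5 mm of play all round. Open at the top, empty, plain white plastic, 3 mm walls and 3 mm floor, stands upright on the table, about 35 to 100 g. The point lies on its axis, half-way up (49 mm above its underside); its z axis points up.
- square_low_mid (a point): The low, wide square pot: 64 x 64 mm outside (58 x 58 mm inside), 40 mm high. Open at the top, empty, plain white plastic, 3 mm walls and 3 mm floor, stands upright on the table, about 35 to 100 g. The point lies on its axis, half-way up (20 mm above its underside); its z axis points up, its x and y axes are square to its side walls (any quarter turn is the same).
- square_tall_mid (a point): The taller, narrower square pot: 44 x 44 mm outside, 69 mm high. Set square inside the low square pot it stands 32 mm proud of that pot's rim, with 7 mm of play on each side. Open at the top, empty, plain white plastic, 3 mm walls and 3 mm floor, stands upright on the table, about 35 to 100 g. The point lies on its axis, half-way up (34.5 mm above its underside); its z axis points up, its x and y axes are square to its side walls (any quarter turn is the same).
- round_dish: Round grey plastic dish fixed to the table: 112 mm outside diameter, 102 mm inside, 4 mm thick floor, rim 8 mm above the table. Origin: centre of its underside, on the table top; z up.
- square_dish: Square grey plastic dish fixed to the table: 112 x 112 mm outside, 102 x 102 mm inside, 4 mm thick floor, rim 8 mm above the table. Origin: centre of its underside, on the table top; x and y along its sides, z up.
- carton_mid (a point): Bystander: closed yellow and orange carton lying flat, 130 x 200 x 48 mm (x, y, z), at the robot's left. The point is its centre.
- pen_stand_mid (a point): Bystander: white pen with blue bands upright in its white round stand (foot 72 mm across), 175 mm high in all, at the robot's right. The point lies on its axis, 87.5 mm above the table.
- adaptor_mid (a point): Bystander: black plug-in power adaptor lying flat at the robot's right, block 75 x 45 x 30 mm. The point is the centre of the block.
Things that resemble listed ones, but are neither listed nor needed, are in the scene too. Leave any orange look-alike of the part that bears round_tall_mid alone.

How it is judged:
By the outcome, as a careful person would: the job done as asked, in the order asked, and still so for the second after the job is handed in, with the robot touching nothing.
It also fails if it takes over 122 s, if anything falls off the work surface, if the arm or the gripper's body presses on something with over 40 N, if the wrist force passes 120 N, or if a joint passes its speed limit or range.

### The arm

A 6-joint arm with a two-finger parallel gripper is mounted at the origin on the work surface. World frame = base frame: x ahead of the robot, y to its left, z up, the work surface at z = 0. Lengths are in m, angles in rad, forces in N, time in s.
With the tool pointing down it reaches from about 0.3 to 0.825 m from the base axis. Payload 5.4 kg.
Tool frame: the origin (TCP) lies on the centre line of the jaws, within the pads' length; the fingertips stand 14 mm ahead of it and the grasp point (between the pads) lies 5 mm behind it (arm.tcp_to_tips is the distance from the TCP to the fingertips, in m); z points along the fingers, y is the line along which they close (so a half turn about z gives the same grasp; the last joint's range is limited). The gripper opens to 92 mm and grips with 3 to 60 N. Pads are 20 mm wide; open, the fingers measure 128 mm over their backs; the gripper's body (75 mm by 189 mm) begins 69 mm behind the grasp point.
Start: joints at [1.028, 0.158, 1.597, -0, 1.386, -0.21], TCP at [0.188, 0.543, 0.206] pointing down, gripper open.
Joint ranges: [-2.91, 2.91], [-0.94, 2.29], [0.18, 2.7], [-1.29, 4.43], [0.17, 2.64], [-3, 3]. Speed limits (rad/s): [2.57, 2.57, 3.14, 3.14, 3.14, 3.14].

### API

Orientations are given as [roll, pitch, yaw] about the fixed x, y, z axes, in that order (R = Rz(yaw) Ry(pitch) Rx(roll)).
In Python, from bench import arm gives the robot as it stands. The module is installed in compiled form; this text tells all that it offers.
- The arm moves only by the tool arm_command, never from a script. Its arguments are lists of equal length, an entry for each row: "delta_pos": the shift along the tool's x, y, z in mm, a list of three; "roll": the turn about the tool's z in rad; "grip": the opening, from -1 (shut) to 1 (fully open). A call has exactly 8 rows; each row shifts and turns the commanded pose from where the row before left it, along the tool's axes as they then stand; what a row does not reach is not made up. A row lasts 1/8 s, in which the tool goes at most 62.5 mm and 10.7 degrees, less where a joint would pass 70% of its speed; a pose out of reach is approached as far as the arm can. A call with a gripper value outside its range is refused whole. The fingers move at their own pace and stop on an object; "grip_force" is the grip in N (left out, the last holds). Time passes only in rows, so rows that do not move let the fingers close, or fill a call up. It gives the time, the measured TCP pose, the force, the opening and the grip force at its end, in the units of the state.
- arm.get_state(): the state, without advancing time (a new reading comes with each control period).
- arm.camera(name): name is "side" or "top" or "wrist"; returns a dict with "color" (384x512x3 uint8, blue, green, red), "depth" (384x512 float32, m along the optical axis (not along the pixel's ray), 0 where there is no reading), "K" (3x3 intrinsics, pixels), "dist" ([k1, k2, p1, p2, k3] as OpenCV has them; the pictures are not rectified), "world_from_camera" (4x4, takes a point from camera to world coordinates). Camera axes: x right, y down, z forward; pixel columns grow to the right and rows downward; lengths in m; the calibration is good to about 2 mm. A picture is of the moment at which its call begins.
- arm.close_job(): hands the job in; it is judged then, once.
The state is a dict: "clock": time; "joints": joint angles; "joint_velocities": joint speeds; "effort": joint torques, N m; "ee_pos": TCP position; "eef_rot": TCP orientation; "ft_force": force on the tool from outside, world axes, zero at the start; "wrist_torque": the same for the moment, N m; "opening": opening from 0.0 (shut) to 1.0 (fully open); "grip_force": force on a finger pad.
Only numpy, scipy, OpenCV 4.12 (cv2) and the standard library are available. Lean on these libraries where they do the work, as an engineer would, in place of code of your own. Each camera call takes 0.05 s, during which the arm holds its last target. There are 200 camera calls.

## Working session

There is one attempt and no reset: what is moved stays moved. The work goes in short steps, Python scripts to look and compute and a tool call to move; the robot and the scene stay as the last step left them, time stands still between calls to the robot, and variables do not carry over. Pictures are saved under pics/ and viewed, at most 14 in all, crops included, and the job is handed in when it is done.

Besides the shell and the picture viewer there is one more tool, called after "Request:" by a JSON object that holds its "name" and its "arguments", one argument or row to a line. arm_command: Moves the arm, as the interface text tells. Its arguments: {"type":"object","properties":{"delta_pos":{"type":"array","items":{"type":"array","items":{"type":"number"}}},"roll":{"type":"array","items":{"type":"number"}},"grip":{"type":"array","items":{"type":"number"}},"grip_force":{"type":"number"}},"required":["delta_pos","roll","grip"]}

```bash
mkdir -p pics; python3 - <<'E'
from bench import arm
import cv2,numpy as np,pickle
for n in("top","side"):
    c=arm.camera(n);pickle.dump(c,open(n+"0.pkl","wb"));cv2.imwrite(f"pics/{n}0.png",cv2.resize(c["color"],(800,600)));print(n,c["K"].round(1).tolist(),c["dist"],c["world_from_camera"].round(3).tolist())
print(arm.get_state())
E
```

```text
top [[453.0, 0.0, 252.6], [0.0, 453.0, 188.9], [0.0, 0.0, 1.0]] [0.00704603 0.         0.         0.         0.        ] [[0.021, -0.989, 0.148, 0.326], [-0.999, -0.025, -0.024, 0.011], [0.027, -0.147, -0.989, 1.419], [0.0, 0.0, 0.0, 1.0]]
side [[431.2, 0.0, 261.8], [0.0, 431.2, 189.8], [0.0, 0.0, 1.0]] [-0.02281861  0.          0.          0.          0.        ] [[0.752, -0.4, 0.523, -0.127], [-0.659, -0.44, 0.611, -0.779], [-0.015, -0.804, -0.595, 0.816], [0.0, 0.0, 0.0, 1.0]]
{'clock': 0.1, 'joints': array([ 1.02791797e+00,  1.58995434e-01,  1.59809317e+00, -8.84426916e-06,
        1.38620531e+00, -2.10087966e-01]), 'joint_velocities': array([ 0.00092804, -0.002492  , -0.00516822,  0.00014905, -0.00045715,
        0.00021018]), 'effort': array([ 4.45950891e-04, -3.86508930e+01, -3.22957993e+01,  7.03399745e-02,
        3.40061914e-02, -6.46197395e-05]), 'ee_pos': array([0.18755254, 0.54294021, 0.20531869]), 'eef_rot': array([-3.13992699e+00, -3.46289940e-04,  2.80880360e+00]), 'ft_force': array([ 0.75649666, -0.43598916,  0.59946329]), 'wrist_torque': array([ 0.06410471, -0.00455654,  0.01518217]), 'grip_force': 0.0, 'opening': 1.0017553023955195}
```

View pics/top0.png

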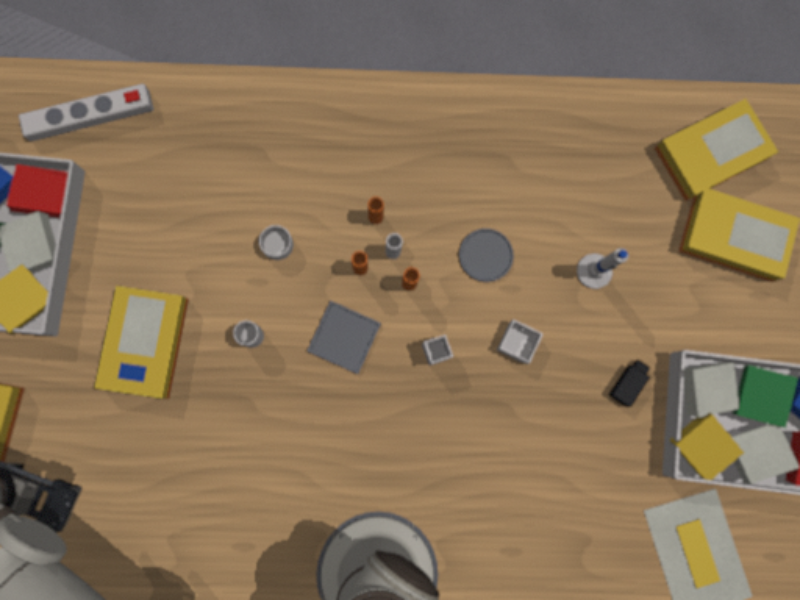

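View pics/side0.png

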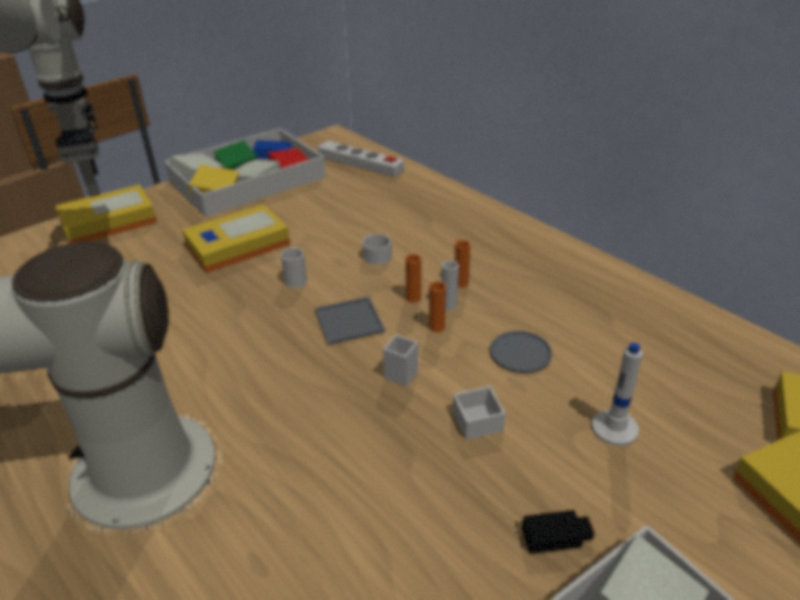

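Top view: the round pots are at (275,242) low, (247,333) middle and (394,242) tall. The square pots are at (520,341) low and (438,349) tall. The round dish is at (486,255) and the square dish at (344,337). Four things could be the tall round pot: white (394,242) and orange (375,205), (359,262) and (411,277). The white one fits "plain white plastic", and the oranges stand close around it.

```bash
cat > h.py <<'E'
import cv2,numpy as np,pickle
def ray(c,uv):
    p=cv2.undistortPoints(np.array([[uv]],float),np.array(c["K"],float),np.array(c["dist"],float))[0,0]
    T=np.array(c["world_from_camera"]);d=T[:3,:3]@[p[0],p[1],1.];return T[:3,3],d
def plane(c,uv,z):
    o,d=ray(c,uv);return o+d*(z-o[2])/d[2]
def tri(c1,u1,c2,u2):
    o1,d1=ray(c1,u1);o2,d2=ray(c2,u2);d1=d1/np.linalg.norm(d1);d2=d2/np.linalg.norm(d2)
    s=np.linalg.lstsq(np.c_[d1,-d2],o2-o1,rcond=None)[0]
    a,b=o1+s[0]*d1,o2+s[1]*d2;return (a+b)/2,np.linalg.norm(a-b)
E
python3 - <<'E'
from h import *
t=pickle.load(open("top0.pkl","rb"));s=pickle.load(open("side0.pkl","rb"))
P={"rlow":((275,240),(377,241),.04),"rmid":((247,331),(293,254),.069),"rtall":((394,240),(450,267),.098),"slow":((521,339),(479,400),.04),"stall":((438,349),(402,346),.069),"rdish":((486,255),(521,351),.008),"sdish":((344,337),(349,320),.008),"pen":((621,255),(634,348),.175),"o1":((376,202),(462,244),.098),"o2":((359,257),(413,259),.098),"o3":((411,272),(437,287),.098)}
for k,(a,b,z) in P.items():
    a=np.array(a)/1.5625;b=np.array(b)/1.5625
    X,g=tri(t,a,s,b);print(k,"tri",X.round(3),"gap",round(g,4),"plane",plane(t,a,z).round(3)[:2],"dist",np.hypot(*X[:2]).round(3))
cr=t["color"][110:240,140:350];cv2.imwrite("pics/crop.png",cv2.resize(cr,None,fx=3.8,fy=3.8,interpolation=cv2.INTER_CUBIC))
from bench import arm
w=arm.camera("wrist");st=arm.get_state();print(w["K"],w["world_from_camera"].round(3),st["ee_pos"])
E
```

```text
rlow tri [0.637 0.217 0.042] gap 0.0009 plane [0.637 0.218] dist 0.673
rmid tri [0.451 0.258 0.07 ] gap 0.001 plane [0.452 0.258] dist 0.52
rtall tri [ 0.631 -0.017  0.093] gap 0.0007 plane [ 0.63  -0.017] dist 0.631
slow tri [ 0.451 -0.271  0.046] gap 0.0 plane [ 0.452 -0.272] dist 0.526
stall tri [ 0.428 -0.108  0.068] gap 0.004 plane [ 0.426 -0.106] dist 0.441
rdish tri [ 0.626 -0.209  0.006] gap 0.0022 plane [ 0.625 -0.208] dist 0.66
sdish tri [0.451 0.076 0.004] gap 0.0008 plane [0.45  0.076] dist 0.457
pen tri [ 0.598 -0.43   0.171] gap 0.004 plane [ 0.596 -0.426] dist 0.736
o1 tri [0.702 0.02  0.098] gap 0.0038 plane [0.704 0.019] dist 0.703
o2 tri [0.595 0.049 0.095] gap 0.0013 plane [0.595 0.049] dist 0.597
o3 tri [ 0.568 -0.05   0.094] gap 0.0036 plane [ 0.569 -0.051] dist 0.57
[[336.15872895   0.         257.11629184]
 [  0.         336.15872895 189.26112917]
 [  0.           0.           1.        ]] [[ 0.327  0.905  0.273  0.111]
 [ 0.945 -0.312 -0.097  0.571]
 [-0.002  0.29  -0.957  0.384]
 [ 0.     0.     0.     1.   ]] [0.18759123 0.5430031  0.20544673]
```

View pics/crop.png

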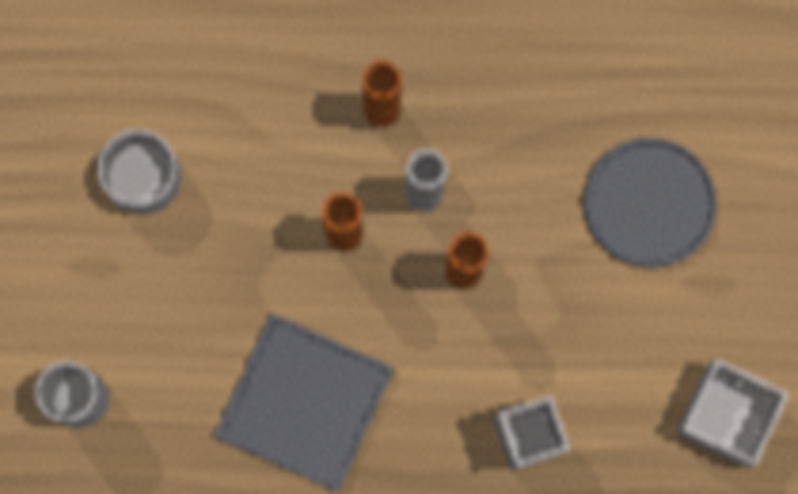

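The heights from the two views match the text, and the enlarged crop confirms the white tall pot at (427,170) as the only non-orange one. Next I'll fly to the low round pot.

```bash
cat >> h.py <<'E'
def wrap(a): return (a+np.pi/2)%np.pi-np.pi/2
def axes(y): return np.array([[np.cos(y),np.sin(y),0],[np.sin(y),-np.cos(y),0],[0,0,-1.]])
def go(x,y,z,yaw=None,st=None):
    """offset to a target in the tool's present axes (mm), and the roll"""
    if st is None:
        from bench import arm; st=arm.get_state()
    w=st["eef_rot"][2];d=(np.array([x,y,z])-st["ee_pos"])*1e3
    r=0 if yaw is None else -(wrap(yaw-w))
    print("to",np.round([x,y,z],4),"tool d",(axes(w)@d).round(1),"roll",round(r,3),"after roll d",(axes(w-r)@d).round(1),"at",st["ee_pos"].round(4),"yaw",round(w,3))
def grey(c,smax=60):
    h=cv2.cvtColor(c["color"],cv2.COLOR_BGR2HSV);return cv2.morphologyEx((h[...,1]<smax).astype(np.uint8)*255,cv2.MORPH_OPEN,np.ones((3,3)))
def outline(c,X,smax=60,span=.06):
    """world rim-plane outline of the grey blob nearest to X=(x,y,z)"""
    best=None
    for k in cv2.findContours(grey(c,smax),cv2.RETR_EXTERNAL,cv2.CHAIN_APPROX_NONE)[0]:
        if cv2.contourArea(k)<200: continue
        p=np.array([plane(c,q,X[2])[:2] for q in k[:,0]]);m=(p.max(0)+p.min(0))/2
        e=np.hypot(*(m-X[:2]))
        if e<span and (best is None or e<best[0]): best=(e,p)
    return None if best is None else best[1]
def circ(c,X,R,smax=60):
    from scipy.optimize import least_squares
    p=outline(c,X,smax)
    if p is None: return None
    o=np.array(c["world_from_camera"])[:2,3];m=p.mean(0)
    for _ in range(4):
        v=m-o;f=p[(p-m)@v>-.2*R*np.hypot(*v)] if np.hypot(*v)>R else p
        s=least_squares(lambda q:np.hypot(*(f-q[:2]).T)-q[2],[*m,R],loss="soft_l1",f_scale=.001).x;m=s[:2]
    print("circle",m.round(4),"R",s[2].round(4),"should",R,"n",len(f));return m
def sqr(c,X,smax=60):
    p=outline(c,X,smax)
    if p is None: return None
    (m,s,a)=cv2.minAreaRect((p*1e3).astype(np.float32));print("square",np.round(np.array(m)/1e3,4),"sides mm",np.round(s,1),"yaw deg",round(a%90,1));return np.array(m)/1e3,np.radians(a%90)
def snap(n):
    from bench import arm
    c=arm.camera(n);return c
E
python3 -c "
from h import *
t=pickle.load(open('top0.pkl','rb'))
sqr(t,(.45,.076,.008));circ(t,(.625,-.208,.008),.056);sqr(t,(.45,-.271,.04));sqr(t,(.427,-.107,.069))
circ(t,(.637,.218,.04),.032);circ(t,(.452,.258,.069),.024);circ(t,(.63,-.017,.098),.016)
go(.700,.195,.2)"
```

```text
square [0.4513 0.0777] sides mm [113.1 112.3] yaw deg 67.3
circle [ 0.6254 -0.2064] R 0.0545 should 0.056 n 54
square [ 0.4471 -0.2687] sides mm [70.7 70.8] yaw deg 64.6
square [ 0.4261 -0.1038] sides mm [48.6 50.1] yaw deg 21.5
circle [0.6356 0.2188] R 0.0317 should 0.032 n 31
circle [0.4492 0.2619] R 0.0231 should 0.024 n 25
to [0.7   0.195 0.2  ] tool d [-598.  -161.5    5.4] roll 0 after roll d [-598.  -161.5    5.4] at [0.1876 0.543  0.2054] yaw 2.809
```

Request:
{"name": "arm_command", "arguments": {
  "delta_pos": [
    [-60,-16,0],
    [-60,-16,0],
    [-60,-16,0],
    [-60,-16,0],
    [-60,-16,0],
    [-60,-16,0],
    [-60,-16,0],
    [-60,-16,0]
  ],
  "roll": [0,0,0,0,0,0,0,0],
  "grip": [1,1,1,1,1,1,1,1],
  "grip_force": 10
}}

```text
clock: 1.15
ee_pos: [0.601, 0.2643, 0.2058]
eef_rot: [-3.142, -0.001, 2.809]
ft_force: [-0.1, 0.6, 0.7]
opening: 0.999
grip_force: 0.0
```

Request:
{"name": "arm_command", "arguments": {
  "delta_pos": [
    [-60,-16,0],
    [-58,-18,5],
    [0,0,0],
    [0,0,0],
    [0,0,0],
    [0,0,0],
    [0,0,0],
    [0,0,0]
  ],
  "roll": [0,0,0,0,0,0,0,0],
  "grip": [1,1,1,1,1,1,1,1]
}}

```text
clock: 2.15
ee_pos: [0.7, 0.1953, 0.2014]
eef_rot: [3.142, 0.0, 2.809]
ft_force: [-0.1, 0.3, -0.1]
opening: 0.998
grip_force: 0.0
```

```bash
python3 -c "
from h import *
c=snap('wrist');cv2.imwrite('pics/w1.png',c['color']);pickle.dump(c,open('w1.pkl','wb'))
print(np.array(c['world_from_camera'])[:3,3])
m=circ(c,(.636,.218,.04),.032);circ(c,(.451,.259,.069),.024);circ(c,(.63,-.017,.098),.016);sqr(c,(.451,.077,.008))
if m is not None: go(m[0],m[1],.029)
"
```

```text
[0.62302913 0.22256512 0.3800563 ]
circle [0.6382 0.2201] R 0.0313 should 0.032 n 185
circle [ 0.6335 -0.0103] R 0.0136 should 0.016 n 58
square [0.4946 0.0623] sides mm [115.   29.2] yaw deg 70.6
to [0.6382 0.2201 0.029 ] tool d [ 66.6   3.4 172.4] roll 0 after roll d [ 66.6   3.4 172.4] at [0.7    0.1952 0.2014] yaw 2.809
```

View pics/w1.png

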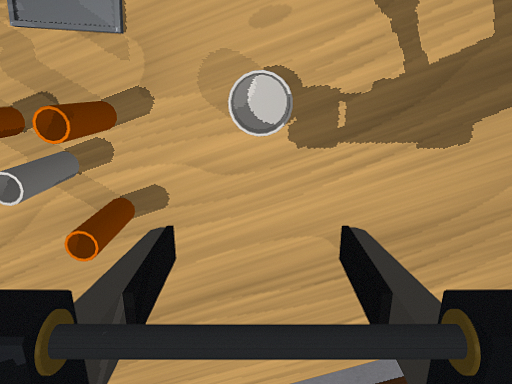

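The wrist picture shows the low round pot at (262,102), clear all round. The gripper's closing line is horizontal in the picture. I'll grasp it.

Request:
{"name": "arm_command", "arguments": {
  "delta_pos": [
    [34,2,30],
    [33,1,30],
    [0,0,40],
    [0,0,40],
    [0,0,32],
    [0,0,0],
    [0,0,0],
    [0,0,0]
  ],
  "roll": [0,0,0,0,0,0,0,0],
  "grip": [1,1,1,1,1,1,0.3,0.3],
  "grip_force": 10
}}

```text
clock: 3.2
ee_pos: [0.6395, 0.2199, 0.0316]
eef_rot: [3.14, 0.003, 2.809]
ft_force: [0.6, -0.2, 0.5]
opening: 0.804
grip_force: 0.0
```

Request:
{"name": "arm_command", "arguments": {
  "delta_pos": [
    [0,0,0],
    [0,0,0],
    [0,0,0],
    [0,0,0],
    [0,0,-20],
    [0,0,-40],
    [0,0,-40],
    [0,0,0]
  ],
  "roll": [0,0,0,0,0,0,0,0],
  "grip": [0.1,0.1,0.1,0.1,0.1,0.1,0.1,0.1]
}}

```text
clock: 4.2
ee_pos: [0.641, 0.2203, 0.1353]
eef_rot: [3.137, 0.009, 2.809]
ft_force: [0.1, -0.4, -0.4]
opening: 0.549
grip_force: 0.0
```

```bash
python3 -c "
from h import *
go(.626,-.207,.130)
go(.626+.077,-.207-.026,.2)"
```

```text
to [ 0.626 -0.207  0.13 ] tool d [-125.4 -408.8    5.3] roll 0 after roll d [-125.4 -408.8    5.3] at [0.641  0.2203 0.1353] yaw 2.809
to [ 0.703 -0.233  0.2  ] tool d [-206.7 -408.2  -64.7] roll 0 after roll d [-206.7 -408.2  -64.7] at [0.641  0.2203 0.1353] yaw 2.809
```

```bash
python3 -c "
from h import *
c=snap('wrist');cv2.imwrite('pics/w2.png',c['color']);pickle.dump(c,open('w2.pkl','wb'))
m=circ(c,(.636,.218,.04),.032)
"
```

```text
circle [0.6377 0.2206] R 0.0313 should 0.032 n 115
```

View pics/w2.png

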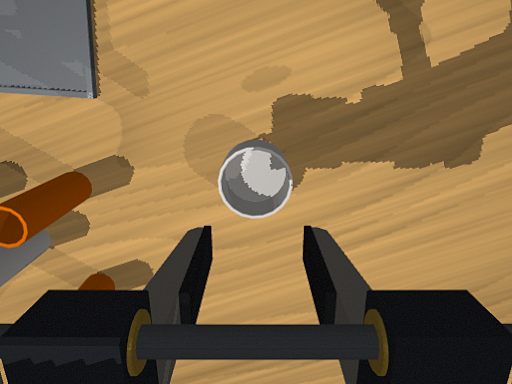

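The pot at (256,180) still stands upright where it was: the fingers hadn't closed on it before the lift. I'll go back down, close with a harder target and wait.

Request:
{"name": "arm_command", "arguments": {
  "delta_pos": [
    [0,0,0],
    [0,0,0],
    [0,0,0],
    [0,0,0],
    [0,0,0],
    [0,0,40],
    [0,0,40],
    [0,0,20]
  ],
  "roll": [0,0,0,0,0,0,0,0],
  "grip": [1,1,1,1,1,1,1,1]
}}

```text
clock: 5.25
ee_pos: [0.6361, 0.2194, 0.0265]
eef_rot: [-3.14, -0.003, 2.809]
ft_force: [-0.8, 0.5, -0.3]
opening: 0.999
grip_force: 0.0
```

Request:
{"name": "arm_command", "arguments": {
  "delta_pos": [
    [0,0,0],
    [0,0,0],
    [0,0,0],
    [0,0,0],
    [0,0,0],
    [0,0,0],
    [0,0,0],
    [0,0,0]
  ],
  "roll": [0,0,0,0,0,0,0,0],
  "grip": [1,-0.5,-0.5,-0.5,-0.5,-0.5,-0.5,-0.5],
  "grip_force": 15
}}

```text
clock: 6.25
ee_pos: [0.6375, 0.2196, 0.0289]
eef_rot: [-3.141, -0.001, 2.809]
ft_force: [-0.2, -0.9, 0.1]
opening: 0.266
grip_force: 0.6
```

```bash
python3 -c "
from h import *
a=snap('wrist')['color'];b=snap('side')
b=cv2.resize(b['color'][110:240,150:340],None,fx=2.9,fy=2.9)
cv2.imwrite('pics/w3.png',np.vstack([cv2.resize(a,(b.shape[1],int(b.shape[1]*.45)))*0+cv2.resize(a[100:,:],(b.shape[1],int(b.shape[1]*.4)+28))[:int(b.shape[1]*.45)],b])[:600] if 0 else np.hstack([cv2.resize(a,(400,300)),cv2.resize(b,(400,300))]))
"
```

```text
(no output)
```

View pics/w3.png

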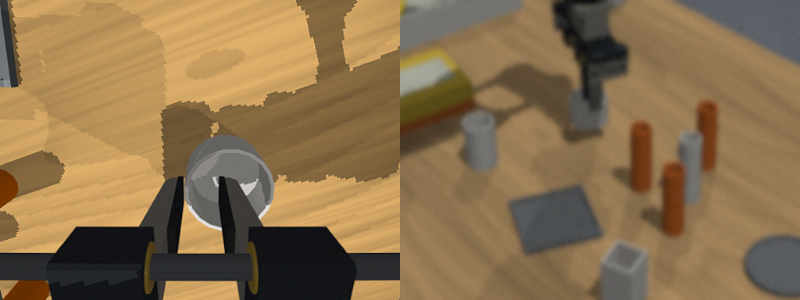

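```bash
python3 -c "
from h import *
from bench import arm
c=snap('wrist');st=arm.get_state();print(st['ee_pos'],st['opening'],st['grip_force'],st['ft_force'])
T=np.linalg.inv(c['world_from_camera'])
def pr(X):
  q=T@[*X,1];p=np.array(c['K'])@(q[:3]/q[2]);return p[:2].round(0)
e=st['ee_pos'];A=axes(st['eef_rot'][2])
print('tcp',pr(e),'tips',pr(e+A[2]*.014),'left/right +-12 y at tips',pr(e+A[2]*.014+A[1]*.012),pr(e+A[2]*.014-A[1]*.012))
print('pot by ray',plane(c,(294,240),.04), 'pot rim if at expected',pr((.638,.220,.04)))
t=snap('top');circ(t,(.637,.218,.04),.032)
d=c['depth'];print(d[235:300:8,200:330:12].round(3))
cv2.imwrite('pics/w4.png',cv2.resize(c['color'][150:384,150:420],None,fx=2.5,fy=2.5))
"
```

```text
[0.6375476  0.21972161 0.0289331 ] 0.2497883489074497 0.43044651858508587 [ 0.44092235 -0.80688494 -0.01617679]
tcp [256. 235.] tips [256. 225.] left/right +-12 y at tips [276. 225.] [237. 225.]
pot by ray [0.64252484 0.23988909 0.04      ] pot rim if at expected [257. 244.]
[[0.226 0.173 0.174 0.18  0.223 0.224 0.222 0.173 0.174 0.223 0.224]
 [0.229 0.164 0.164 0.18  0.212 0.224 0.225 0.163 0.164 0.165 0.224]
 [0.229 0.156 0.155 0.18  0.203 0.225 0.226 0.154 0.156 0.157 0.222]
 [0.148 0.148 0.147 0.181 0.195 0.216 0.224 0.149 0.148 0.148 0.214]
 [0.14  0.141 0.142 0.179 0.188 0.204 0.214 0.146 0.14  0.141 0.14 ]
 [0.134 0.134 0.136 0.236 0.234 0.196 0.205 0.147 0.135 0.135 0.135]
 [0.129 0.129 0.13  0.235 0.237 0.191 0.195 0.146 0.131 0.127 0.128]
 [0.123 0.124 0.125 0.238 0.238 0.238 0.193 0.147 0.124 0.123 0.087]
 [0.091 0.117 0.124 0.242 0.24  0.241 0.24  0.145 0.124 0.118 0.084]]
```

View pics/w4.png

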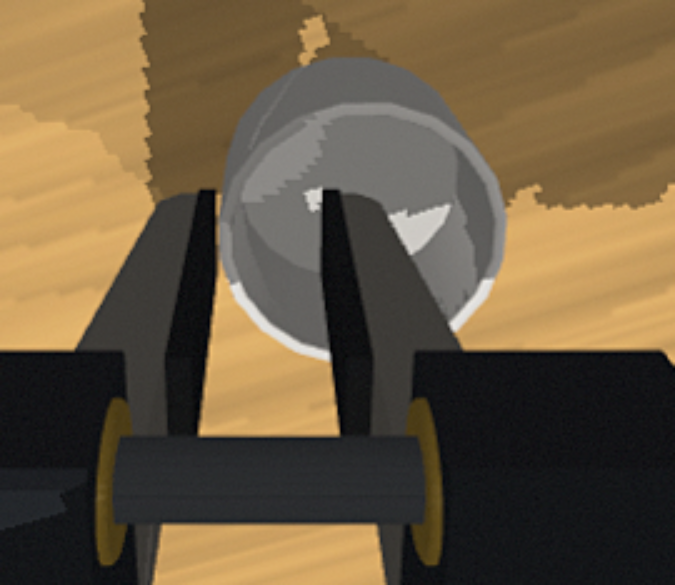

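```bash
python3 -c "
from h import *
from bench import arm
print(arm.tcp_to_tips,[a for a in dir(arm) if a[0]!='_'])
c=snap('wrist');e=arm.get_state()['ee_pos'];A=axes(arm.get_state()['eef_rot'][2])
def W(u,v):
  o,r=ray(c,(u,v));return o+r*c['depth'][v,u]
for n,u,v in [('tipL',227,229),('tipL',232,230),('tipR',285,230),('tipR',290,231),('tipR',292,240),('rimL',244,243),('rimtop',290,193),('rimbot',280,291),('table',200,170),('floor',300,220)]:
  X=W(u,v);print(n,X.round(4),'tool',((A@(X-e))*1e3).round(1))
"
```

```text
0.014 ['IKError', 'camera', 'close_job', 'get_state', 'tcp_to_tips']
tipL [0.625  0.2074 0.039 ] tool [  7.9 -15.8 -10. ]
tipL [0.6245 0.2109 0.0439] tool [  9.5 -12.7 -15. ]
tipR [0.6342 0.2373 0.0427] tool [  9.   15.4 -13.7]
tipR [0.6357 0.2396 0.0424] tool [  8.3  18.1 -13.4]
tipR [0.6352 0.2396 0.0546] tool [  8.8  18.  -25.6]
rimL [0.6413 0.2109 0.0268] tool [-6.4 -7.2  2.2]
rimtop [0.6164 0.2459 0.0395] tool [ 28.6  17.8 -10.5]
rimbot [0.6707 0.2228 0.0399] tool [-30.3  13.7 -10.9]
table [0.5961 0.1965 0.0008] tool [ 31.7 -35.6  28.2]
floor [0.6479 0.2463 0.0038] tool [-1.  28.5 25.2]
```

The depth readings on the finger tips are about 11 mm behind the TCP (z≈0.040 with the TCP at 0.029), not 14 mm ahead. The table, rim and pot floor read correctly in the same picture, so the fingers really are shorter than stated: they skimmed the rim and dragged the pot 20 mm. The pot is still upright. I'll lift, open and measure again.

Request:
{"name": "arm_command", "arguments": {
  "delta_pos": [
    [0,0,-40],
    [0,0,-40],
    [0,0,-30],
    [-30,0,0],
    [0,0,0],
    [0,0,0],
    [0,0,0],
    [0,0,0]
  ],
  "roll": [0,0,0,0,0,0,0,0],
  "grip": [-0.5,-0.5,1,1,1,1,1,1]
}}

```text
clock: 7.5
ee_pos: [0.6655, 0.2102, 0.1389]
eef_rot: [-3.141, -0.001, 2.809]
ft_force: [-0.8, -0.1, 0.6]
opening: 0.882
grip_force: 0.0
```

```bash
cat >> h.py <<'E'
def tips(c,st=None):
    """lowest finger points in the wrist picture: dark pixels above the table, in tool axes (mm)"""
    from bench import arm
    st=st or arm.get_state();A=axes(st["eef_rot"][2]);v=np.max(c["color"],2)<75
    T=np.array(c["world_from_camera"]);jj,ii=np.mgrid[0:384:2,0:512:2].reshape(2,-1)
    k=v[jj,ii]&(c["depth"][jj,ii]>.05)&(jj>180);jj,ii=jj[k],ii[k];d=c["depth"][jj,ii]
    K=np.array(c["K"]);P=np.c_[(ii-K[0,2])/K[0,0]*d,(jj-K[1,2])/K[1,1]*d,d]@T[:3,:3].T+T[:3,3]
    Q=(P-st["ee_pos"])@A.T*1e3;Q=Q[np.abs(Q[:,0])<25]
    for s in(-1,1):
        q=Q[(Q[:,1]*s>0)&(np.abs(Q[:,1])<75)&(Q[:,2]<40)];z=np.percentile(q[:,2],98);n=q[q[:,2]>z-4];print("finger",s,"tip z",z.round(1),"x",n[:,0].min().round(1),n[:,0].max().round(1),"y",n[:,1].min().round(1),n[:,1].max().round(1))
E
python3 -c "
from h import *
c=snap('wrist');m=circ(c,(.642,.24,.04),.032);tips(c)
t=snap('top');circ(t,(.642,.24,.04),.032)
go(m[0],m[1],.004)"
```

```text
circle [0.6457 0.2393] R 0.0312 should 0.032 n 120
finger -1 tip z -17.3 x -10.1 9.9 y -51.1 -39.4
finger 1 tip z -16.7 x -10.3 9.7 y 41.0 52.6
to [0.6457 0.2393 0.004 ] tool d [ 28.6  21.  135.2] roll 0 after roll d [ 28.6  21.  135.2] at [0.6658 0.2101 0.1392] yaw 2.809
```

Request:
{"name": "arm_command", "arguments": {
  "delta_pos": [
    [29,21,0],
    [0,0,40],
    [0,0,0],
    [0,0,40],
    [0,0,30],
    [0,0,15],
    [0,0,10],
    [0,0,0]
  ],
  "roll": [0,0,0,0,0,0,0,0],
  "grip": [1,1,1,1,1,1,1,1]
}}

```text
clock: 8.6
ee_pos: [0.646, 0.2392, 0.0047]
eef_rot: [3.141, 0.0, 2.809]
ft_force: [-0.7, -0.5, 1.0]
opening: 1.004
grip_force: 0.0
```

Request:
{"name": "arm_command", "arguments": {
  "delta_pos": [
    [0,0,0],
    [0,0,0],
    [0,0,0],
    [0,0,0],
    [0,0,0],
    [0,0,0],
    [0,0,0],
    [0,0,0]
  ],
  "roll": [0,0,0,0,0,0,0,0],
  "grip": [-0.2,-0.2,-0.2,-0.2,-0.2,-0.2,-0.2,-0.2],
  "grip_force": 10
}}

```text
clock: 9.6
ee_pos: [0.646, 0.2393, 0.0048]
eef_rot: [3.141, 0.001, 2.809]
ft_force: [-1.0, -0.4, 5.7]
opening: 0.695
grip_force: 10.0
```

```bash
python3 -c "
from h import *
go(.626,-.207,.135)"
```

```text
to [ 0.626 -0.207  0.135] tool d [-126.9 -428.3 -130.2] roll 0 after roll d [-126.9 -428.3 -130.2] at [0.646  0.2393 0.0048] yaw 2.809
```

Request:
{"name": "arm_command", "arguments": {
  "delta_pos": [
    [0,0,-20],
    [0,0,-40],
    [0,0,-40],
    [0,0,-30],
    [0,0,0],
    [-18,-54,0],
    [-18,-54,0],
    [-18,-54,0]
  ],
  "roll": [0,0,0,0,0,0,0,0],
  "grip": [-0.2,-0.2,-0.2,-0.2,-0.2,-0.2,-0.2,-0.2]
}}

```text
clock: 10.6
ee_pos: [0.6422, 0.0671, 0.132]
eef_rot: [-3.141, -0.003, 2.809]
ft_force: [0.3, -0.7, -0.3]
opening: 0.698
grip_force: 10.0
```

Request:
{"name": "arm_command", "arguments": {
  "delta_pos": [
    [-15,-53,0],
    [-15,-53,0],
    [-15,-53,0],
    [-14,-53,0],
    [-14,-54,0],
    [0,0,0],
    [0,0,40],
    [0,0,40]
  ],
  "roll": [0,0,0,0,0,0,0,0],
  "grip": [-0.2,-0.2,-0.2,-0.2,-0.2,-0.2,-0.2,-0.2]
}}

```text
clock: 11.6
ee_pos: [0.6253, -0.2054, 0.0522]
eef_rot: [3.141, -0.001, 2.809]
ft_force: [0.8, 0.2, -1.9]
opening: 0.695
grip_force: 10.0
```

Request:
{"name": "arm_command", "arguments": {
  "delta_pos": [
    [0,0,20],
    [0,0,15],
    [0,0,5],
    [0,0,5],
    [0,0,2],
    [0,0,0],
    [0,0,0],
    [0,0,0]
  ],
  "roll": [0,0,0,0,0,0,0,0],
  "grip": [-0.2,-0.2,-0.2,-0.2,-0.2,-0.2,-0.2,-0.2]
}}

```text
clock: 12.6
ee_pos: [0.6266, -0.2072, 0.0088]
eef_rot: [-3.141, 0.002, 2.809]
ft_force: [-2.4, 1.6, 5.3]
opening: 0.699
grip_force: 10.0
```

Request:
{"name": "arm_command", "arguments": {
  "delta_pos": [
    [0,0,0],
    [0,0,0],
    [0,0,0],
    [0,0,0],
    [0,0,-40],
    [0,0,-50],
    [-40,0,-50],
    [-40,0,-50]
  ],
  "roll": [0,0,0,0,0,0,0,0],
  "grip": [1,1,1,1,1,1,1,1]
}}

```text
clock: 13.6
ee_pos: [0.7, -0.2324, 0.1965]
eef_rot: [-3.142, -0.0, 2.809]
ft_force: [2.2, -0.6, -0.6]
opening: 1.0
grip_force: 0.0
```

```bash
python3 -c "
from h import *
c=snap('wrist');cv2.imwrite('pics/w5.png',c['color']);pickle.dump(c,open('w5.pkl','wb'))
h=c['color'];
circ(c,(.626,-.207,.008),.056)
# pot rim in the dish: bright rim edge
v=(cv2.cvtColor(h,cv2.COLOR_BGR2GRAY)>125)&(grey(c)>0);o=[]
from scipy.optimize import least_squares
ys,xs=np.nonzero(v);p=np.array([plane(c,(a,b),.044)[:2] for a,b in zip(xs,ys)]);p=p[np.hypot(*(p-[.626,-.207]).T)<.045]
hu=cv2.convexHull((p*1e3).astype(np.float32));print(len(p),cv2.minEnclosingCircle(hu))
go(.451+.077,.259-.026,.2)
"
```

```text
circle [ 0.6298 -0.2065] R 0.0549 should 0.056 n 302
2516 ((628.4710083007812, -207.21168518066406), 33.13364028930664)
to [0.528 0.233 0.2  ] tool d [322.1 384.5   5.9] roll 0 after roll d [322.1 384.5   5.9] at [ 0.7068 -0.2357  0.2059] yaw 2.809
```

View pics/w5.png

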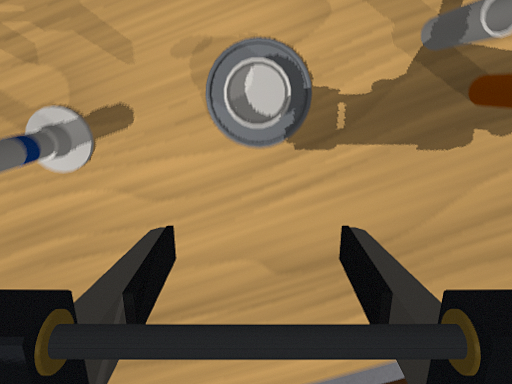

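The picture shows the low round pot sitting centred in the round dish at (258,92). Next is the middle round pot.

Request:
{"name": "arm_command", "arguments": {
  "delta_pos": [
    [36,43,0],
    [36,43,0],
    [36,43,0],
    [36,43,0],
    [36,43,0],
    [36,43,0],
    [36,43,0],
    [36,43,0]
  ],
  "roll": [0,0,0,0,0,0,0,0],
  "grip": [1,1,1,1,1,1,1,1]
}}

```text
clock: 14.65
ee_pos: [0.5388, 0.1884, 0.1947]
eef_rot: [3.141, 0.0, 2.809]
ft_force: [0.1, 1.1, -0.6]
opening: 0.997
grip_force: 0.0
```

Request:
{"name": "arm_command", "arguments": {
  "delta_pos": [
    [34,40,0],
    [0,0,0],
    [0,0,0],
    [0,0,0],
    [0,0,0],
    [0,0,0],
    [0,0,0],
    [0,0,0]
  ],
  "roll": [0,0,0,0,0,0,0,0],
  "grip": [1,1,1,1,1,1,1,1]
}}

```text
clock: 15.65
ee_pos: [0.5208, 0.2357, 0.1948]
eef_rot: [-3.142, -0.0, 2.809]
ft_force: [0.2, 0.3, -0.6]
opening: 1.0
grip_force: 0.0
```

```bash
python3 -c "
from h import *
c=snap('wrist');cv2.imwrite('pics/w6.png',c['color']);pickle.dump(c,open('w6.pkl','wb'))
m=circ(c,(.451,.259,.069),.024);sqr(c,(.451,.077,.008))
go(m[0],m[1],.033)"
```

```text
circle [0.4511 0.2626] R 0.0233 should 0.024 n 154
square [0.4533 0.0793] sides mm [114.1 112.5] yaw deg 67.2
to [0.4511 0.2626 0.033 ] tool d [ 74.6   2.6 161.8] roll 0 after roll d [ 74.6   2.6 161.8] at [0.5207 0.2358 0.1948] yaw 2.809
```

Request:
{"name": "arm_command", "arguments": {
  "delta_pos": [
    [38,1,0],
    [37,2,0],
    [0,0,40],
    [0,0,40],
    [0,0,40],
    [0,0,30],
    [0,0,12],
    [0,0,0]
  ],
  "roll": [0,0,0,0,0,0,0,0],
  "grip": [1,1,1,1,1,1,1,1]
}}

```text
clock: 16.7
ee_pos: [0.4506, 0.2631, 0.0327]
eef_rot: [-3.141, -0.001, 2.809]
ft_force: [-0.8, 0.0, -0.7]
opening: 1.001
grip_force: 0.0
```

Request:
{"name": "arm_command", "arguments": {
  "delta_pos": [
    [0,0,0],
    [0,0,0],
    [0,0,0],
    [0,0,0],
    [0,0,0],
    [0,0,0],
    [0,0,0],
    [0,0,0]
  ],
  "roll": [0,0,0,0,0,0,0,0],
  "grip": [-0.4,-0.4,-0.4,-0.4,-0.4,-0.4,-0.4,-0.4]
}}

```text
clock: 17.7
ee_pos: [0.4509, 0.2632, 0.0329]
eef_rot: [3.142, 0.0, 2.809]
ft_force: [-0.0, -0.2, 2.4]
opening: 0.526
grip_force: 10.0
```

```bash
python3 -c "
from h import *
go(.627,-.207,.165)"
```

```text
to [ 0.627 -0.207  0.165] tool d [-320.  -386.8 -132.1] roll 0 after roll d [-320.  -386.8 -132.1] at [0.4509 0.2632 0.0329] yaw 2.809
```

Request:
{"name": "arm_command", "arguments": {
  "delta_pos": [
    [0,0,-20],
    [0,0,-40],
    [0,0,-40],
    [0,0,-32],
    [0,0,0],
    [-36,-43,0],
    [-36,-43,0],
    [-36,-43,0]
  ],
  "roll": [0,0,0,0,0,0,0,0],
  "grip": [-0.4,-0.4,-0.4,-0.4,-0.4,-0.4,-0.4,-0.4]
}}

```text
clock: 18.7
ee_pos: [0.5099, 0.1045, 0.1625]
eef_rot: [-3.141, -0.003, 2.809]
ft_force: [0.5, -0.1, -0.3]
opening: 0.527
grip_force: 10.0
```

Request:
{"name": "arm_command", "arguments": {
  "delta_pos": [
    [-36,-43,0],
    [-36,-43,0],
    [-36,-43,0],
    [-36,-43,0],
    [-36,-43,0],
    [-32,-43,0],
    [0,0,0],
    [0,0,40]
  ],
  "roll": [0,0,0,0,0,0,0,0],
  "grip": [-0.4,-0.4,-0.4,-0.4,-0.4,-0.4,-0.4,-0.4]
}}

```text
clock: 19.7
ee_pos: [0.6284, -0.208, 0.1259]
eef_rot: [-3.141, 0.005, 2.808]
ft_force: [0.7, -0.2, -0.2]
opening: 0.533
grip_force: 10.0
```

```bash
python3 -c "
from h import *
go(.627,-.207,.04)"
```

```text
to [ 0.627 -0.207  0.04 ] tool d [ 1.7  0.5 85.9] roll 0 after roll d [ 1.7  0.5 85.9] at [ 0.6284 -0.208   0.1259] yaw 2.808
```

Request:
{"name": "arm_command", "arguments": {
  "delta_pos": [
    [0,0,20],
    [0,0,10],
    [0,0,15],
    [0,0,15],
    [0,0,15],
    [0,0,8],
    [0,0,2],
    [0,0,0]
  ],
  "roll": [0,0,0,0,0,0,0,0],
  "grip": [-0.4,-0.4,-0.4,-0.4,-0.4,-0.4,-0.4,-0.4]
}}

```text
clock: 20.7
ee_pos: [0.6272, -0.2073, 0.0402]
eef_rot: [-3.142, 0.001, 2.809]
ft_force: [-0.1, 1.0, -0.7]
opening: 0.527
grip_force: 10.0
```

Request:
{"name": "arm_command", "arguments": {
  "delta_pos": [
    [0,0,0],
    [0,0,0],
    [0,0,-30],
    [0,0,-40],
    [0,0,-40],
    [0,0,-40],
    [-12,60,0],
    [-11,60,0]
  ],
  "roll": [0,0,0,0,0,0,0,0],
  "grip": [0.7,0.7,0.7,0.7,0.7,0.7,0.5,0.2]
}}

```text
clock: 21.7
ee_pos: [0.6888, -0.1008, 0.1912]
eef_rot: [3.141, 0.002, 2.807]
ft_force: [0.4, 1.2, 0.5]
opening: 0.664
grip_force: 0.0
```

Request:
{"name": "arm_command", "arguments": {
  "delta_pos": [
    [0,60,0],
    [0,0,0],
    [0,0,0],
    [0,0,0],
    [0,0,0],
    [0,0,0],
    [0,0,0],
    [0,0,0]
  ],
  "roll": [0,0,0,0,0,0,0,0],
  "grip": [0.2,0.2,0.2,0.2,0.2,0.2,0.2,0.2]
}}

```text
clock: 22.7
ee_pos: [0.7073, -0.0446, 0.1898]
eef_rot: [-3.142, -0.0, 2.809]
ft_force: [0.1, -0.1, -0.7]
opening: 0.599
grip_force: 0.0
```

```bash
python3 -c "
from h import *
c=snap('wrist');cv2.imwrite('pics/w7.png',c['color']);pickle.dump(c,open('w7.pkl','wb'))
m=circ(c,(.631,-.017,.098),.016)
t=snap('top')
g=outline(t,(.626,-.207,.008));print(None if g is None else (g.min(0),g.max(0)))
go(m[0],m[1],.062)"
```

```text
circle [ 0.6307 -0.0153] R 0.0154 should 0.016 n 116
(array([ 0.57309796, -0.26185007]), array([ 0.68103014, -0.15297813]))
to [ 0.6307 -0.0153  0.062 ] tool d [ 82.    2.6 127.8] roll 0 after roll d [ 82.    2.6 127.8] at [ 0.7074 -0.0445  0.1898] yaw 2.809
```

View pics/w7.png

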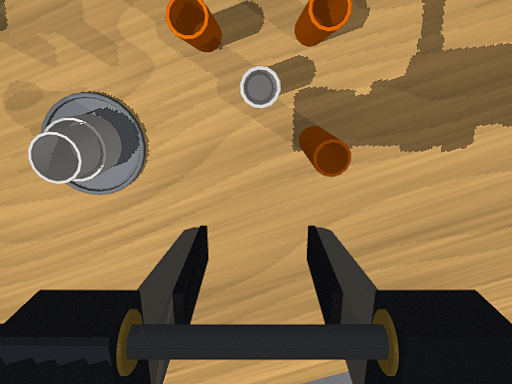

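The picture shows the middle pot standing in the low one at (55,157). The white tall pot is at (260,87), with oranges at (187,15), (330,10) and (325,155), all off the fingers' closing line. I'll grasp the white one.

Request:
{"name": "arm_command", "arguments": {
  "delta_pos": [
    [41,1,0],
    [41,2,0],
    [0,0,0],
    [0,0,40],
    [0,0,40],
    [0,0,30],
    [0,0,18],
    [0,0,0]
  ],
  "roll": [0,0,0,0,0,0,0,0],
  "grip": [0.2,0.2,0.2,0.2,0.2,0.2,0.2,0.2]
}}

```text
clock: 23.8
ee_pos: [0.6306, -0.015, 0.0608]
eef_rot: [-3.141, -0.002, 2.809]
ft_force: [0.8, 0.7, -0.1]
opening: 0.594
grip_force: 0.0
```

Request:
{"name": "arm_command", "arguments": {
  "delta_pos": [
    [0,0,0],
    [0,0,0],
    [0,0,0],
    [0,0,0],
    [0,0,0],
    [0,0,0],
    [0,0,0],
    [0,0,0]
  ],
  "roll": [0,0,0,0,0,0,0,0],
  "grip": [-0.6,-0.6,-0.6,-0.6,-0.6,-0.6,-0.6,-0.6]
}}

```text
clock: 24.8
ee_pos: [0.6319, -0.0153, 0.0632]
eef_rot: [3.142, 0.002, 2.809]
ft_force: [0.4, -0.9, 5.4]
opening: 0.347
grip_force: 10.0
```

```bash
python3 -c "
from h import *
go(.627,-.207,.172)
import numpy as np
c=pickle.load(open('w7.pkl','rb'))
# middle rim in w7: bright pixels near expected
g=cv2.cvtColor(c['color'],cv2.COLOR_BGR2GRAY);v=(g>190)&(grey(c)>0);v[:,95:]=0
ys,xs=np.nonzero(v);p=np.array([plane(c,(a,b),.076)[:2] for a,b in zip(xs,ys)]);print(len(p));print(cv2.minEnclosingCircle((p*1e3).astype(np.float32)))
"
```

```text
to [ 0.627 -0.207  0.172] tool d [ -58.  -182.7 -108.8] roll 0 after roll d [ -58.  -182.7 -108.8] at [ 0.6319 -0.0153  0.0632] yaw 2.809
502
((623.61474609375, -197.4602508544922), 34.235107421875)
```

Request:
{"name": "arm_command", "arguments": {
  "delta_pos": [
    [0,0,-25],
    [0,0,-45],
    [0,0,-45],
    [0,0,0],
    [-15,-46,0],
    [-15,-46,0],
    [-14,-46,0],
    [-14,-45,0]
  ],
  "roll": [0,0,0,0,0,0,0,0],
  "grip": [-0.6,-0.6,-0.6,-0.6,-0.6,-0.6,-0.6,-0.6]
}}

```text
clock: 25.8
ee_pos: [0.6246, -0.2076, 0.1744]
eef_rot: [3.141, -0.003, 2.809]
ft_force: [0.2, -0.2, -0.0]
opening: 0.343
grip_force: 10.0
```

Request:
{"name": "arm_command", "arguments": {
  "delta_pos": [
    [0,0,0],
    [0,0,0],
    [0,0,0],
    [0,0,0],
    [0,0,0],
    [0,0,0],
    [0,0,0],
    [0,0,0]
  ],
  "roll": [0,0,0,0,0,0,0,0],
  "grip": [-0.6,-0.6,-0.6,-0.6,-0.6,-0.6,-0.6,-0.6]
}}

```text
clock: 26.8
ee_pos: [0.6259, -0.2069, 0.1768]
eef_rot: [-3.142, 0.0, 2.809]
ft_force: [0.9, 0.7, -1.2]
opening: 0.35
grip_force: 10.0
```

```bash
python3 -c "
from h import *
c=snap('wrist');cv2.imwrite('pics/w8.png',c['color']);pickle.dump(c,open('w8.pkl','wb'))
T=np.linalg.inv(c['world_from_camera'])
for z,n in((.076,'mid rim'),):
  q=T@[.627,-.207,z,1];print(n,(np.array(c['K'])@(q[:3]/q[2]))[:2].round(0), 'radius px',(.024*336/q[2]).round(0))
go(.627,-.207,.073)"
```

```text
mid rim [257. 187.] radius px 28.0
to [ 0.627 -0.207  0.073] tool d [ -1.1   0.3 103.8] roll 0 after roll d [ -1.1   0.3 103.8] at [ 0.6258 -0.2069  0.1768] yaw 2.809
```

View pics/w8.png

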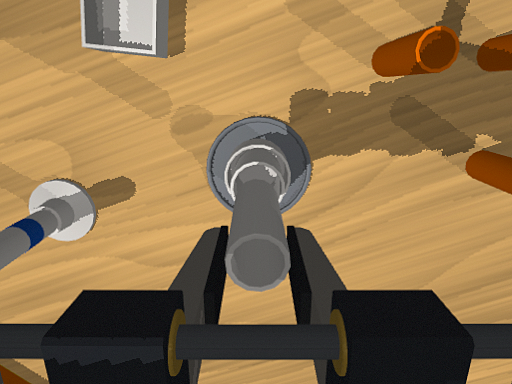

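The tall pot hangs straight, and the middle pot's rim arc at (258,163) agrees with its predicted centre (257,187). I'll lower it.

Request:
{"name": "arm_command", "arguments": {
  "delta_pos": [
    [-1,0,15],
    [0,0,15],
    [0,0,15],
    [0,0,15],
    [0,0,15],
    [0,0,15],
    [0,0,10],
    [0,0,0]
  ],
  "roll": [0,0,0,0,0,0,0,0],
  "grip": [-0.6,-0.6,-0.6,-0.6,-0.6,-0.6,-0.6,-0.6]
}}

```text
clock: 27.85
ee_pos: [0.6262, -0.2068, 0.0757]
eef_rot: [3.141, -0.002, 2.809]
ft_force: [-0.6, -0.2, -0.5]
opening: 0.346
grip_force: 10.0
```

Request:
{"name": "arm_command", "arguments": {
  "delta_pos": [
    [0,0,3],
    [0,0,0],
    [0,0,0],
    [0,0,0],
    [0,0,0],
    [0,0,-30],
    [0,0,-50],
    [0,0,-40]
  ],
  "roll": [0,0,0,0,0,0,0,0],
  "grip": [-0.6,-0.6,0,0,0,0,0,0]
}}

```text
clock: 28.85
ee_pos: [0.6271, -0.2073, 0.196]
eef_rot: [-3.141, 0.002, 2.809]
ft_force: [0.5, 0.2, -0.7]
opening: 0.497
grip_force: 0.0
```

Request:
{"name": "arm_command", "arguments": {
  "delta_pos": [
    [0,0,0],
    [22,-40,0],
    [22,-40,0],
    [21,-37,0],
    [0,0,0],
    [0,0,0],
    [0,0,0],
    [0,0,0]
  ],
  "roll": [0,0,0,0,0,0,0,0],
  "grip": [1,1,1,1,1,1,1,1]
}}

```text
clock: 29.85
ee_pos: [0.5277, -0.2958, 0.1936]
eef_rot: [3.141, -0.0, 2.81]
ft_force: [-0.3, -0.7, -0.1]
opening: 0.999
grip_force: 0.0
```

```bash
python3 -c "
from h import *
c=snap('wrist');cv2.imwrite('pics/w9.png',c['color']);pickle.dump(c,open('w9.pkl','wb'))
m,a=sqr(c,(.449,-.27,.04))
for z in (.108,.076): circ(c,(.627,-.207,z),.016)
go(m[0],m[1],.004,a+np.pi/2)"
```

```text
square [ 0.4507 -0.2704] sides mm [64.4 64.2] yaw deg 65.0
to [ 0.4507 -0.2704  0.004 ] tool d [ 81.1  -1.  189.7] roll 0.105 after roll d [ 80.6  -9.5 189.7] at [ 0.5277 -0.2959  0.1937] yaw 2.81
```

View pics/w9.png

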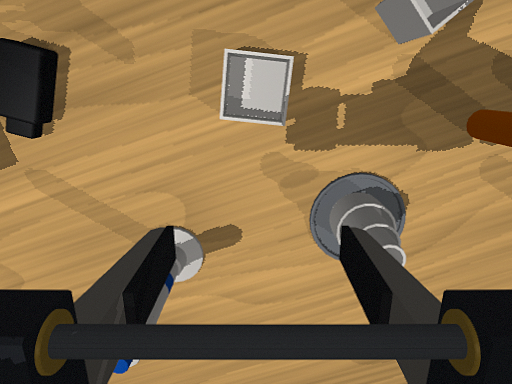

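The round stack is nested and upright at (360,220). The low square pot is at (256,87), with 64 mm sides and its yaw at 65°. I'll grasp it.

Request:
{"name": "arm_command", "arguments": {
  "delta_pos": [
    [41,0,0],
    [40,-1,0],
    [0,0,40],
    [0,0,40],
    [0,0,40],
    [0,0,40],
    [0,0,20],
    [0,0,10]
  ],
  "roll": [0.05,0.055,0,0,0,0,0,0],
  "grip": [1,1,1,1,1,1,1,1]
}}

```text
clock: 30.9
ee_pos: [0.4506, -0.2684, 0.0026]
eef_rot: [3.141, -0.002, 2.704]
ft_force: [-0.4, -0.5, 0.1]
opening: 1.001
grip_force: 0.0
```

Request:
{"name": "arm_command", "arguments": {
  "delta_pos": [
    [0,0,0],
    [0,0,0],
    [0,0,0],
    [0,0,0],
    [0,0,0],
    [0,0,0],
    [0,0,0],
    [0,0,0]
  ],
  "roll": [0,0,0,0,0,0,0,0],
  "grip": [1,-0.2,-0.2,-0.2,-0.2,-0.2,-0.2,-0.2]
}}

```text
clock: 31.9
ee_pos: [0.4513, -0.2696, 0.0045]
eef_rot: [-3.141, 0.001, 2.704]
ft_force: [-0.9, 0.1, 5.9]
opening: 0.692
grip_force: 10.0
```

```bash
python3 -c "
from h import *
go(.452,.078,.13,np.radians(67.2+90))"
```

```text
to [0.452 0.078 0.13 ] tool d [ 146.8  315.1 -125.5] roll -0.04 after roll d [ 134.1  320.7 -125.5] at [ 0.4513 -0.2696  0.0045] yaw 2.704
```

Request:
{"name": "arm_command", "arguments": {
  "delta_pos": [
    [0,0,-25],
    [0,0,-50],
    [0,0,-50],
    [21,45,0],
    [21,45,0],
    [21,45,0],
    [21,45,0],
    [21,45,0]
  ],
  "roll": [0,0,0,0,0,0,0,0],
  "grip": [-0.2,-0.2,-0.2,-0.2,-0.2,-0.2,-0.2,-0.2]
}}

```text
clock: 32.9
ee_pos: [0.4506, -0.019, 0.1283]
eef_rot: [3.141, -0.001, 2.703]
ft_force: [0.6, -0.5, -0.3]
opening: 0.697
grip_force: 10.0
```

Request:
{"name": "arm_command", "arguments": {
  "delta_pos": [
    [21,45,0],
    [20,46,0],
    [0,0,0],
    [0,0,40],
    [0,0,40],
    [0,0,25],
    [0,0,10],
    [0,0,0]
  ],
  "roll": [0,0,-0.04,0,0,0,0,0],
  "grip": [-0.2,-0.2,-0.2,-0.2,-0.2,-0.2,-0.2,-0.2]
}}

```text
clock: 33.9
ee_pos: [0.4523, 0.0791, 0.0135]
eef_rot: [-3.141, -0.001, 2.744]
ft_force: [0.0, 0.3, -0.4]
opening: 0.697
grip_force: 10.0
```

Request:
{"name": "arm_command", "arguments": {
  "delta_pos": [
    [0,0,3],
    [0,0,3],
    [0,0,0],
    [0,0,0],
    [0,0,0],
    [0,0,0],
    [0,0,0],
    [0,0,0]
  ],
  "roll": [0,0,0,0,0,0,0,0],
  "grip": [-0.2,-0.2,-0.2,-0.2,-0.2,-0.2,-0.2,-0.2]
}}

```text
clock: 34.9
ee_pos: [0.4535, 0.0789, 0.0084]
eef_rot: [3.141, 0.001, 2.744]
ft_force: [1.2, -0.6, 6.0]
opening: 0.699
grip_force: 10.0
```

Request:
{"name": "arm_command", "arguments": {
  "delta_pos": [
    [0,0,0],
    [0,0,0],
    [0,0,0],
    [0,0,0],
    [0,0,-40],
    [0,0,-50],
    [0,0,-50],
    [0,0,-50]
  ],
  "roll": [0,0,0,0,0,0,0,0],
  "grip": [0.9,0.9,0.9,0.9,0.9,0.9,0.9,0.9]
}}

```text
clock: 35.9
ee_pos: [0.4523, 0.079, 0.1994]
eef_rot: [-3.142, 0.0, 2.744]
ft_force: [1.0, -0.3, -0.1]
opening: 0.951
grip_force: 0.0
```

Request:
{"name": "arm_command", "arguments": {
  "delta_pos": [
    [-32,-45,0],
    [-32,-45,0],
    [-32,-45,0],
    [-32,-45,0],
    [0,0,0],
    [0,0,0],
    [0,0,0],
    [0,0,0]
  ],
  "roll": [0,0,0,0,0,0,0,0],
  "grip": [0.6,0.6,0.6,0.6,0.6,0.6,0.6,0.6]
}}

```text
clock: 36.9
ee_pos: [0.5009, -0.1354, 0.1979]
eef_rot: [3.142, 0.0, 2.745]
ft_force: [-0.2, 0.3, -0.3]
opening: 0.797
grip_force: 0.0
```

```bash
python3 -c "
from h import *
c=snap('wrist');cv2.imwrite('pics/w10.png',c['color']);pickle.dump(c,open('w10.pkl','wb'))
m,a=sqr(c,(.427,-.105,.069))
go(m[0],m[1],.033,a+np.pi/2);go(m[0],m[1],.033,a)"
```

```text
square [ 0.4288 -0.1051] sides mm [43.8 44.5] yaw deg 20.7
to [ 0.4288 -0.1051  0.033 ] tool d [ 78.3   0.3 164.9] roll 0.813 after roll d [ 54.  -56.6 164.9] at [ 0.5009 -0.1356  0.1979] yaw 2.745
to [ 0.4288 -0.1051  0.033 ] tool d [ 78.3   0.3 164.9] roll -0.758 after roll d [ 56.6  54.  164.9] at [ 0.5009 -0.1356  0.1979] yaw 2.745
```

View pics/w10.png

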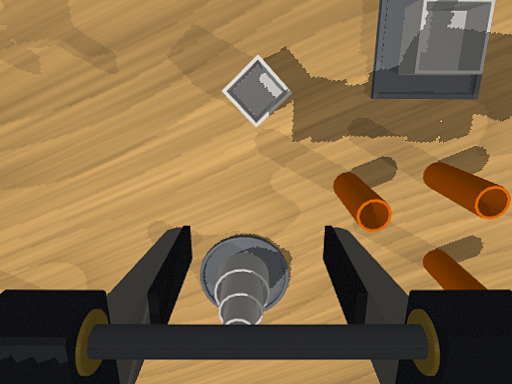

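The tall square pot is at (257,92), turned about 45° to the tool. The low square pot sits square in its dish at (435,40). I'll turn by −0.76 so the gripper body swings away from the oranges.

Request:
{"name": "arm_command", "arguments": {
  "delta_pos": [
    [39,0,0],
    [39,0,0],
    [0,0,20],
    [0,0,20],
    [0,0,20],
    [0,0,20],
    [0,0,20],
    [0,0,20]
  ],
  "roll": [0,0,-0.15,-0.15,-0.15,-0.15,-0.16,0],
  "grip": [0.6,0.6,0.6,0.6,0.6,0.6,0.6,0.6]
}}

```text
clock: 37.95
ee_pos: [0.4291, -0.1059, 0.0774]
eef_rot: [-3.141, 0.0, -2.777]
ft_force: [0.7, 0.4, -0.3]
opening: 0.804
grip_force: 0.0
```

```bash
python3 -c "
from h import *
go(.4288,-.1051,.033,np.radians(20.7))"
```

```text
to [ 0.4288 -0.1051  0.033 ] tool d [ 0.   0.9 44.4] roll 0.003 after roll d [ 0.   0.9 44.4] at [ 0.4291 -0.1059  0.0774] yaw -2.777
```

Request:
{"name": "arm_command", "arguments": {
  "delta_pos": [
    [0,1,20],
    [0,0,20],
    [0,0,5],
    [0,0,0],
    [0,0,0],
    [0,0,0],
    [0,0,0],
    [0,0,0]
  ],
  "roll": [0,0,0,0,0,0,0,0],
  "grip": [0.6,0.6,0.6,0.6,-0.5,-0.5,-0.5,-0.5]
}}

```text
clock: 38.95
ee_pos: [0.4289, -0.1055, 0.0331]
eef_rot: [-3.141, 0.0, -2.779]
ft_force: [-0.2, 1.2, 1.6]
opening: 0.476
grip_force: 10.0
```

Request:
{"name": "arm_command", "arguments": {
  "delta_pos": [
    [0,0,0],
    [0,0,0],
    [0,0,0],
    [0,0,-25],
    [0,0,-30],
    [0,0,-30],
    [0,0,0],
    [0,0,0]
  ],
  "roll": [0,0,0,0,0,0,0,0],
  "grip": [-0.5,-0.5,-0.5,-0.5,-0.5,-0.5,-0.5,-0.5]
}}

```text
clock: 39.95
ee_pos: [0.4278, -0.1049, 0.1164]
eef_rot: [3.14, -0.001, -2.779]
ft_force: [-0.2, 0.8, -1.5]
opening: 0.476
grip_force: 10.0
```

```bash
python3 -c "
from h import *
go(.4533,.079,.118,np.radians(67.2+90))"
```

```text
to [0.4533 0.079  0.118 ] tool d [-89.  163.   -1.6] roll 0.76 after roll d [ 47.8 179.4  -1.6] at [ 0.4278 -0.1049  0.1164] yaw -2.779
```

Request:
{"name": "arm_command", "arguments": {
  "delta_pos": [
    [-22,41,0],
    [-22,41,0],
    [-22,41,0],
    [-22,40,0],
    [0,0,0],
    [0,0,0],
    [0,0,0],
    [0,0,0]
  ],
  "roll": [0,0,0,0.15,0.15,0.15,0.15,0.16],
  "grip": [-0.5,-0.5,-0.5,-0.5,-0.5,-0.5,-0.5,-0.5]
}}

```text
clock: 40.95
ee_pos: [0.4518, 0.0784, 0.1157]
eef_rot: [-3.14, -0.004, 2.739]
ft_force: [-0.3, 0.6, -0.3]
opening: 0.482
grip_force: 10.0
```

Request:
{"name": "arm_command", "arguments": {
  "delta_pos": [
    [0,0,0],
    [0,0,0],
    [0,0,0],
    [0,0,0],
    [0,0,0],
    [0,0,0],
    [0,0,0],
    [0,0,0]
  ],
  "roll": [0,0,0,0,0,0,0,0],
  "grip": [-0.5,-0.5,-0.5,-0.5,-0.5,-0.5,-0.5,-0.5]
}}

```text
clock: 41.95
ee_pos: [0.4532, 0.0782, 0.1178]
eef_rot: [3.142, -0.0, 2.744]
ft_force: [0.5, 0.1, -0.7]
opening: 0.475
grip_force: 10.0
```

```bash
python3 -c "
from h import *
go(.4533,.079,.040,np.radians(67.2+90))"
```

```text
to [0.4533 0.079  0.04  ] tool d [ 0.2  0.7 77.8] roll 0.0 after roll d [ 0.2  0.7 77.8] at [0.4532 0.0782 0.1178] yaw 2.744
```

Aligned to under 1 mm, with 7 mm of play. I'll lower it.

Request:
{"name": "arm_command", "arguments": {
  "delta_pos": [
    [0,1,15],
    [0,0,15],
    [0,0,15],
    [0,0,12],
    [0,0,10],
    [0,0,7],
    [0,0,3],
    [0,0,1]
  ],
  "roll": [0,0,0,0,0,0,0,0],
  "grip": [-0.5,-0.5,-0.5,-0.5,-0.5,-0.5,-0.5,-0.5]
}}

```text
clock: 42.95
ee_pos: [0.4537, 0.0792, 0.0401]
eef_rot: [-3.142, -0.0, 2.744]
ft_force: [-2.8, 0.5, 5.0]
opening: 0.48
grip_force: 10.0
```

Request:
{"name": "arm_command", "arguments": {
  "delta_pos": [
    [0,0,0],
    [0,0,0],
    [0,0,0],
    [0,0,0],
    [0,0,0],
    [0,0,0],
    [0,0,-50],
    [0,0,-50]
  ],
  "roll": [0,0,0,0,0,0,0,0],
  "grip": [-0.5,-0.5,0.4,0.4,0.4,0.4,0.4,0.4]
}}

```text
clock: 43.95
ee_pos: [0.4529, 0.0792, 0.1405]
eef_rot: [-3.141, -0.002, 2.744]
ft_force: [0.4, 0.2, -0.5]
opening: 0.7
grip_force: 0.0
```

Request:
{"name": "arm_command", "arguments": {
  "delta_pos": [
    [0,0,-50],
    [-40,0,-30],
    [-60,0,0],
    [0,0,0],
    [0,0,0],
    [0,0,0],
    [0,0,0],
    [0,0,0]
  ],
  "roll": [0,0,0,0,0,0,0,0],
  "grip": [0.4,0.4,0.4,0.4,0.4,0.4,0.4,0.4]
}}

```text
clock: 44.95
ee_pos: [0.5455, 0.0407, 0.2202]
eef_rot: [3.141, 0.001, 2.744]
ft_force: [-0.6, -0.4, 0.0]
opening: 0.709
grip_force: 0.0
```

```bash
python3 -c "
from h import *
c=snap('wrist');pickle.dump(c,open('w11.pkl','wb'));s=snap('side')
cv2.imwrite('pics/end.png',np.hstack([cv2.resize(c['color'],(400,300)),cv2.resize(s['color'][120:290,180:420],(400,300))]))
# heights of the stacks from the side/wrist depth near their axes
for cam,n in((c,'wrist'),(s,'side')):
  T=np.array(cam['world_from_camera']);K=np.array(cam['K']);jj,ii=np.mgrid[0:384,0:512];d=cam['depth']
  P=np.stack([(ii-K[0,2])/K[0,0]*d,(jj-K[1,2])/K[1,1]*d,d],-1)@T[:3,:3].T+T[:3,3]
  for m,r in(((.627,-.207),.03),((.4533,.079),.03)):
    q=P[(np.hypot(P[...,0]-m[0],P[...,1]-m[1])<r)&(d>0)&(P[...,2]<.15)]
    if len(q):print(n,m,'top z',np.percentile(q[:,2],[50,97,99.5]).round(4))
"
```

```text
wrist (0.627, -0.207) top z [0.0396 0.0495 0.0513]
wrist (0.4533, 0.079) top z [0.0117 0.077  0.0778]
side (0.627, -0.207) top z [0.0746 0.11   0.1116]
side (0.4533, 0.079) top z [0.0621 0.0793 0.0801]
```

View pics/end.png

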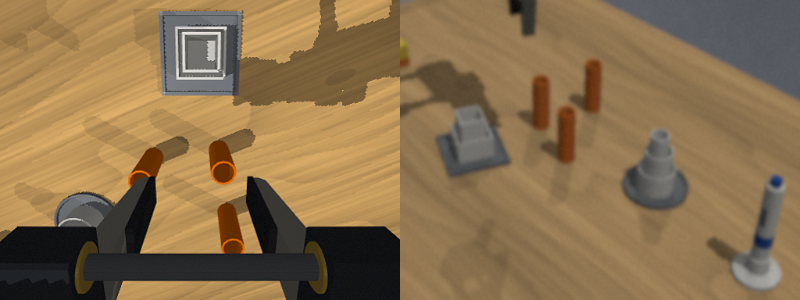

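Both stacks are nested, upright and centred: the square one at (200,52) in the wrist picture, the round one at (655,170) in the side picture. The tops measure about 0.077 m and 0.110 m, against 0.076 m and 0.108 m expected. The gripper is clear, so I'll hand it in.

```bash
python3 -c "
from bench import arm
print(arm.close_job())"
```

```text
the job is handed in; nothing more can be done
None
```

The job is handed in at about 45 s: both pot stacks are upright and fully nested in their dishes, though an early missed grasp slid the low round pot about 20 mm without tipping it, and I never reached for the carton, pen, adaptor or orange pots.

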